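# Uncap the argon nozzle whose thread hand is unknown

### The job

Swing the hood door of the steel argon bay wide open, about a right angle or more, and take the round brass cap off the gas nozzle inside. Nobody remembers whether this cylinder has a right-hand or a left-hand thread, so try loosening the cap both ways, turn it about a quarter turn the way that gives, then lift it straight off. Finish while still holding the cap in the gripper, still, at least 7 cm higher than it sat, with the hood left open; leave the corkscrew, stopper, funnel, wine bottle and steel bowl undisturbed.

Things in the scene. Friction and masses are not known exactly. Their poses are not given: they have to be found in the camera images.
- bay: Argon bay fixed to the counter: open-topped steel housing 190 x 190 mm, walls 115 mm high on its -x, +x and -y sides. Origin on the counter, on the vertical axis of nozzle and cap, mid-housing; z up; it may be turned about z. A steel column 150 mm high (gauge to 161 mm) stands at its x 140 to 240 mm. Upright in it, clamped: a gas cylinder, radius 40 mm, shoulder 97 mm high, nozzle top 134 mm high.
- hood (a joint): Hinge angle of the hood door, rad: 0 shut, grows to 1.9 as it opens; may start ajar. Steel roof 196 x 200 mm (150 to 155 mm high, 10 mm above the cap) with a panel down the bay's +y side and 34 mm skirts on the other free edges. Opening turns it clockwise seen from above, the handle going from the bay's -x side round past its +y side. It stays where it is left (friction 0.12 N m).
- hood_handle (a point): Grip point on the hood's handle, an upright plain round steel post 16 mm across rising 44 mm from the roof to 199 mm above the counter. This point is on its axis, 180 mm above the counter, 25 mm above the roof, 173 mm from the hinge axis. The post can turn between the fingers.
- hood_hinge (a point): Point on the hood's upright hinge axis at the bay's back left corner (bay x 95, y 100 mm), at the height of the handle's grip point.
- cap: The cap's frame: origin at the centre of its underside (106 mm above the counter when seated), z up, x axis along the bay's x axis within 3 degrees when tight. Loosening is counter-clockwise from above for a right-hand thread, clockwise for a left-hand one; the hand differs from run to run and cannot be seen. The wrong way it stops hard within 15 degrees.
- cap_center (a point): Centre of the loose knurled round brass cap, 48 mm across, 34 mm high, about 120 g, hollow below over 28 mm; 123 mm above the counter when seated. It turns at one height with little resistance (under 0.3 N m) the loosening way, to a stop past 105 degrees. Turned 55 to 100 degrees it lifts straight off; turned less, it is held fast after about 2 mm of lift.
- corkscrew: Bystander: silver-handled corkscrew lying on the counter, 100 mm handle along its y, worm along +x, 85 mm long. Origin under the handle.
- stopper: Bystander: ivory-toned celluloid bottle stopper standing on the counter, 42 mm across, 48 mm high; origin under its centre.
- funnel: Bystander: copper wine funnel standing mouth down, 90 mm across, 95 mm high; origin under its centre.
- wine: Bystander: full green wine bottle, 74 mm across, 240 mm high; origin under its centre.
- cup: Bystander: shallow steel tasting bowl, 84 mm across, 30 mm high; origin under its centre.

How it is judged:
On the way, in this order (a step that is already met when the one before it is completed fails the run):
1. the hood door is swung open beyond 75 degrees, the cap still seated (value of joint hood above 1.3 rad and height (world z) of cap_center below 0.13 m and angle between the x axis of cap and the x axis of bay, either way round below 0.6 rad), for 0.2 s.
2. the cap is turned loose by more than 40 degrees while still down on the nozzle (angle between the x axis of cap and the x axis of bay, either way round above 0.7 rad and z of cap_center in the frame of bay below 0.13 m), for 0.1 s.
At the end, for the whole second after the job is handed in: The cap is gripped by the fingers (over 1 N), at rest (under 50 mm/s), its centre at least 60 mm above where it sat (over 183 mm above the counter), not touching the bay, with the hood still open by more than 1.2 rad (height (world z) of cap_center above 0.183 m and contact force between cap and the fingers above 1 N and contact force between cap and bay below 0.2 N and linear speed of cap below 0.05 m/s and value of joint hood above 1.2 rad); the arm keeps its last pose, push and grip.
It fails at once if a bystander is knocked over or shifted by more than 30 mm (distance of any of corkscrew, stopper, funnel, wine, cup from where it was at the start of the episode above 0.03 m or angle between wine's own z axis and vertical above 0.5 rad or angle between any of stopper, funnel's own z axis and vertical above 0.6 rad).
It also fails if it takes over 64 s, if anything falls off the work surface, if the arm or the gripper's body presses on something with over 40 N, if the wrist force passes 120 N, or if a joint passes its speed limit or range.

### The arm

A 6-joint arm with a two-finger parallel gripper is mounted at the origin on the work surface. World frame = base frame: x ahead of the robot, y to its left, z up, the work surface at z = 0. Lengths are in m, angles in rad, forces in N, time in s.
With the tool pointing down it reaches from about 0.25 to 0.8 m from the base axis. Payload 8.5 kg.
Tool frame: the origin (TCP) lies on the centre line of the jaws, within the pads' length; the fingertips stand 14 mm ahead of it and the grasp point (between the pads) lies 5 mm behind it; z points along the fingers, y is the direction in which the jaws open and shut (so a half turn about z gives the same grasp; the last joint's range is limited). The gripper opens to 85 mm and grips with 20 to 120 N. Pads are 22 mm wide; open, the fingers measure 114 mm over their backs; the gripper's body (76 mm by 85 mm) begins 54 mm behind the grasp point. The pads swing forward as they close: fully open they stand 13 mm farther back than shut.
Start: joints at [-1.232, 0.238, -0.013, 1.319, 0, 1.571], TCP at [0.174, -0.495, 0.245] pointing down, gripper open.
Joint ranges: [-2.66, 2.66], [-1.03, 1.9], [-1.14, 1.46], [-1.82, 2.27], [-1.45, 1.34], [-3.14, 3.14]. Speed limits (rad/s): [2.22, 2.22, 2.79, 3.14, 3.14, 3.14].

### API

Orientations are given as [roll, pitch, yaw] about the fixed x, y, z axes, in that order (R = Rz(yaw) Ry(pitch) Rx(roll)).
In Python, from plant import arm gives the robot as it stands.
- The arm moves only by the shell command python3 -m jog 'ROWS' [FORCE]. ROWS is JSON, a list of rows, each an object of numbers: "rx", "ry", "rz": the turn, a rotation vector about the tool's x, y, z in rad; "x", "y", "z": the shift along the tool's x, y, z in mm; "grip": the closure, from -1 (fully open) to 1 (shut), so that 0 is half open. A call has 1 to 10 rows; each row is the pose to reach, as a shift and turn from the pose commanded when the call began, along the tool's axes at that moment; what a row does not reach only later rows make up. A row lasts 1/12 s, in which the tool goes at most 41.7 mm and 7.16 degrees, less where a joint would pass 70% of its speed; a pose out of reach is approached as far as the arm can. A call with a gripper value outside its range is refused whole. The fingers move at their own pace and stop on an object; FORCE is the grip in N (left out, the last holds). Time passes only in rows, so rows that repeat a pose let the fingers close. It gives the time, the measured TCP pose, the force and the opening at its end, in the units of the state.
- arm.state(): the state, without advancing time (a new reading comes with each control period).
- arm.grab_frame(name): name is "scene" or "top" or "wrist"; returns a dict with "image" (420x560x3 uint8, red, green, blue), "range_z" (420x560 float32, m along the optical axis (not along the pixel's ray), 0 where there is no reading), "fx", "fy", "cx", "cy" (pixels), "extrinsics" (4x4, takes a point from camera to world coordinates); the wrist camera has in their place "mount" (4x4, takes a point from camera to tool coordinates, whose origin is the TCP and whose axes are the flange's). Camera axes: x right, y down, z forward; pixel columns grow to the right and rows downward; lengths in m; the calibration is good to about 2 mm. A picture is of the moment at which its call begins: read the wrist's pose just before it.
- arm.job_done(): hands the job in, once; it reports no verdict.
Trained networks look in the newest picture that a camera, given by its name, has taken for a name from the list of things; names that differ only in an ending like _2 or _b are one class to them, and where a whole thing is asked for, a point or a joint stands for the part that bears it (a point fixed in the world has none). Each returns a list of dicts, best first, with "conf" (0 to 1); they miss things now and then, are a little off and sometimes report something else, mostly with a low value. They report only what shows in the picture. A call takes as long as a camera call.
- arm.find_in(camera, label): "centre" ([row, column] in pixels, amid what is visible of it).
- arm.masks_of(camera, label): "pixels" (420x560 bool, what is visible of it) and "centre" ([row, column] in pixels, amid what is visible of it).
- arm.tip_of(camera, label): "centre" ([row, column] in pixels: a listed point, or the origin of a listed thing).
The state is a dict: "time": time; "joint_pos": joint angles; "joint_vel": joint speeds; "joint_torque": joint torques, N m; "tool_pos": TCP position; "ee_rot": TCP orientation; "contact_force": force on the tool from outside, world axes, zero at the start; "ft_torque": the same for the moment, N m; "finger_gap": finger opening in m.
Only numpy, scipy, OpenCV 4.12 (cv2) and the standard library are available. Lean on these libraries where they do the work, as an engineer would, in place of code of your own. Each camera call takes 0.05 s, during which the arm holds its last target.

## Working session

There is one attempt and no reset: what is moved stays moved. The work goes in short steps, Python scripts to look and compute and a shell command to move; the robot and the scene stay as the last step left them, time stands still between calls to the robot, and variables do not carry over. Pictures are saved under pics/ and viewed, and the job is handed in when it is done.

```bash
mkdir -p pics; ls
cat > h.py <<'E'
import numpy as np, cv2
from plant import arm
from scipy.spatial.transform import Rotation as R
def grab(n,fn=None):
    f=arm.grab_frame(n)
    if fn: cv2.imwrite('pics/'+fn,f['image'][:,:,::-1])
    return f
def cloud(f,T=None):
    T=f['extrinsics'] if T is None else T
    d=f['range_z'];v,u=np.mgrid[:d.shape[0],:d.shape[1]]
    P=np.stack([(u-f['cx'])/f['fx']*d,(v-f['cy'])/f['fy']*d,d],-1)
    P=P@T[:3,:3].T+T[:3,3]; P[d==0]=np.nan
    return P
E
python3 - <<'E'
from h import *
print(arm.state())
for c in ['top','scene']:
    f=grab(c,c+'1.png');P=cloud(f)
    np.save(c+'.npy',P)
    print(c,np.round(f['extrinsics'],3).tolist())
    for l in ['hood_handle','hood_hinge','cap_center','bay','corkscrew','stopper','funnel','wine','cup']:
        for r in arm.tip_of(c,l)[:2]:
            i,j=np.round(r['centre']).astype(int)
            if 0<=i<420 and 0<=j<560: print(l,round(r['conf'],2),i,j,np.round(P[i,j],3))
E
```

```text
pics
{'time': 0.0, 'joint_pos': array([-1.23201818e+00,  2.38773645e-01, -1.42559573e-02,  1.31919465e+00,
        9.99906375e-06,  1.57078846e+00]), 'joint_vel': array([ 0.0012359 , -0.00191561, -0.00182285, -0.00131969,  0.00128108,
       -0.00052963]), 'joint_torque': array([-8.23041773e-04, -5.38778114e+01,  3.46435869e+01,  1.87623646e-02,
        1.58841117e-04, -7.96768347e-06]), 'tool_pos': array([ 0.17434743, -0.4947865 ,  0.24468069]), 'ee_rot': array([-3.14016473e+00, -1.00102925e-05,  3.38786005e-01]), 'contact_force': array([-0.22709372, -0.5101372 , -0.18971886]), 'ft_torque': array([-0.01968116,  0.04118624, -0.01192019]), 'finger_gap': 0.0851608837142283}
top [[0.017, -0.991, 0.133, 0.397], [-1.0, -0.017, 0.001, -0.022], [0.001, -0.133, -0.991, 1.258], [0.0, 0.0, 0.0, 1.0]]
hood_handle 0.8 215 244 [0.52  0.044 0.158]
hood_hinge 0.79 145 252 [0.732 0.036 0.   ]
cap_center 0.6 248 164 [0.445 0.264 0.005]
stopper 0.59 261 218 [0.412 0.114 0.047]
funnel 0.95 192 401 [ 0.6   -0.358  0.049]
cup 0.73 190 400 [ 0.604 -0.354  0.054]
scene [[0.999, 0.025, -0.047, 0.579], [0.052, -0.66, 0.75, -0.765], [-0.012, -0.751, -0.66, 0.807], [0.0, 0.0, 0.0, 1.0]]
hood_handle 0.75 195 279 [0.511 0.022 0.188]
hood_handle 0.33 396 322 [ 0.614 -0.392  0.046]
hood_hinge 0.91 197 356 [0.725 0.257 0.002]
bay 0.6 275 310 [ 0.588 -0.161  0.116]
corkscrew 0.92 390 237 [ 0.452 -0.373  0.017]
stopper 0.55 220 249 [0.419 0.101 0.036]
funnel 0.93 397 325 [ 0.62  -0.393  0.046]
wine 0.7 170 265 [0.439 0.365 0.019]
cup 0.7 194 268 [0.457 0.258 0.005]
cup 0.49 199 354 [0.719 0.246 0.003]
```

View pics/top1.png

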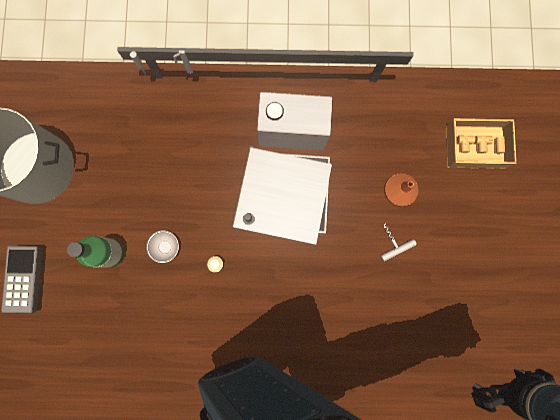

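View pics/scene1.png

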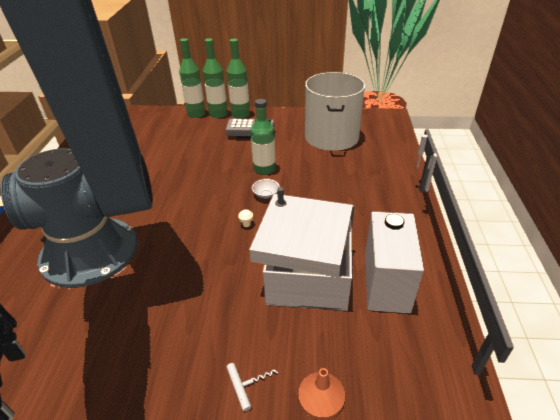

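Run:
```python
from h import *
P=np.load('top.npy')
def rect(m,mm):
    pts=P[m][:,:2].astype(np.float32)
    (c,s,a)=cv2.minAreaRect(pts*1000); print(mm,len(pts),c,s,a,np.median(P[m][:,2])); print(cv2.boxPoints((c,s,a)).round(0).tolist())
v,u=np.mgrid[:420,:560]
z=P[...,2]
reg=(v>140)&(v<250)&(u>225)&(u<340)
rect(reg&(z>.148)&(z<.162),'roof')
reg2=(v>85)&(v<130)&(u>250)&(u<340)
rect(reg2&(z>.143)&(z<.158),'col')
h=reg&(z>.168); print('handle',h.sum(),np.nanmedian(P[h],0),P[h].min(0),P[h].max(0))
w=reg&(z>.10)&(z<.122);print('wall',w.sum());rect(w,'wall')
P=np.load('scene.npy');z=P[...,2]
reg=(P[...,0]>.4)&(P[...,0]<.76)&(P[...,1]>-.17)&(P[...,1]<.13)
h=reg&(z>.168)&(P[...,0]<.6); print('handle',h.sum(),np.nanmedian(P[h],0),P[h].min(0),P[h].max(0))
rect(reg&(z>.148)&(z<.162)&(v>190)&(v<275)&(u>240)&(u<357),'roof')
rect(reg&(z>.143)&(z<.158)&(u>365),'col')
```

```text
roof 6777 (571.3609619140625, -45.57262420654297) (203.1783447265625, 200.50909423828125) 79.2487564086914 0.1558358046148467
[[454.0, -127.0], [651.0, -164.0], [689.0, 36.0], [492.0, 73.0]]
col 2335 (774.820556640625, -73.4521484375) (180.03073120117188, 96.15325927734375) 87.24602508544922 0.15071568899062449
[[722.0, -161.0], [819.0, -166.0], [827.0, 14.0], [731.0, 19.0]]
handle 47 [0.51063896 0.03249906 0.19886293] [0.50341814 0.02606002 0.1743694 ] [0.51813438 0.04152965 0.20208095]
wall 246
wall 246 (601.2781372070312, -63.07481384277344) (218.5098419189453, 265.7583923339844) 79.3677749633789 0.11510754283247604
[[451.0, -146.0], [712.0, -195.0], [752.0, 20.0], [491.0, 69.0]]
handle 87 [0.51347584 0.02551392 0.18963443] [0.50587444 0.02126557 0.16849343] [0.52044013 0.03696816 0.20275629]
roof 5327 (573.2100219726562, -49.274742126464844) (204.8697052001953, 200.2386932373047) 78.7597427368164 0.15601496102773915
[[455.0, -130.0], [651.0, -169.0], [691.0, 32.0], [495.0, 71.0]]
col 957 (740.9424438476562, -74.9387435913086) (182.29385375976562, 38.10031509399414) 89.95423126220703 0.15091074553721706
[[722.0, -166.0], [760.0, -166.0], [760.0, 16.0], [722.0, 16.0]]
```

```bash
python3 -m jog '[{"x":15,"y":-12,"grip":-1},{"x":40,"y":-31},{"x":66,"y":-51},{"x":92,"y":-71},{"x":118,"y":-91},{"x":144,"y":-111},{"x":170,"y":-131},{"x":196,"y":-152},{"x":222,"y":-172},{"x":247,"y":-191}]' 40; python3 -m jog '[{"x":26,"y":-20},{"x":52,"y":-40},{"x":78,"y":-60},{"x":104,"y":-80},{"x":130,"y":-100},{"x":156,"y":-120},{"x":182,"y":-140},{"x":208,"y":-160},{"x":232,"y":-179},{"x":246,"y":-191}]'
python3 - <<'E'
from h import *
s=arm.state();print(s['joint_pos'].round(3),s['tool_pos'],s['ee_rot'])
f=grab('wrist','w1.png')
Tt=np.eye(4);Tt[:3,:3]=R.from_euler('xyz',s['ee_rot']).as_matrix();Tt[:3,3]=s['tool_pos']
P=cloud(f,Tt@f['mount']);z=P[...,2]
m=(z>.185)&(z<.21)&(abs(P[...,0]-.51)<.06)&(abs(P[...,1]-.03)<.06)
print(m.sum(),np.nanmedian(P[m],0),P[m].min(0),P[m].max(0))
print([ (r['conf'],r['centre'],P[int(r['centre'][0]),int(r['centre'][1])]) for r in arm.tip_of('wrist','hood_handle')])
E
```

```text
[-1.232  0.238 -0.014  1.319 -0.     1.571] [ 0.17446556 -0.49512355  0.24528189] [-3.14151317e+00  1.01156752e-05  3.38776297e-01]schema error: expected keys rx, ry, rz, x, y, z, grip
schema error: expected keys rx, ry, rz, x, y, z, grip
  return np.nanmean(a, axis, out=out, keepdims=keepdims)
Traceback (most recent call last):
ValueError: zero-size array to reduction operation minimum which has no identity
```

```bash
python3 -m jog '[{"rx":0,"ry":0,"rz":0,"x":15,"y":-12,"z":0,"grip":-1},{"rx":0,"ry":0,"rz":0,"x":40,"y":-31,"z":0,"grip":-1},{"rx":0,"ry":0,"rz":0,"x":66,"y":-51,"z":0,"grip":-1},{"rx":0,"ry":0,"rz":0,"x":92,"y":-71,"z":0,"grip":-1},{"rx":0,"ry":0,"rz":0,"x":118,"y":-91,"z":0,"grip":-1},{"rx":0,"ry":0,"rz":0,"x":144,"y":-111,"z":0,"grip":-1},{"rx":0,"ry":0,"rz":0,"x":170,"y":-131,"z":0,"grip":-1},{"rx":0,"ry":0,"rz":0,"x":196,"y":-152,"z":0,"grip":-1},{"rx":0,"ry":0,"rz":0,"x":222,"y":-172,"z":0,"grip":-1},{"rx":0,"ry":0,"rz":0,"x":247,"y":-191,"z":0,"grip":-1}]' 40; python3 -m jog '[{"rx":0,"ry":0,"rz":0,"x":26,"y":-20,"z":0,"grip":-1},{"rx":0,"ry":0,"rz":0,"x":52,"y":-40,"z":0,"grip":-1},{"rx":0,"ry":0,"rz":0,"x":78,"y":-60,"z":0,"grip":-1},{"rx":0,"ry":0,"rz":0,"x":104,"y":-80,"z":0,"grip":-1},{"rx":0,"ry":0,"rz":0,"x":130,"y":-100,"z":0,"grip":-1},{"rx":0,"ry":0,"rz":0,"x":156,"y":-120,"z":0,"grip":-1},{"rx":0,"ry":0,"rz":0,"x":182,"y":-140,"z":0,"grip":-1},{"rx":0,"ry":0,"rz":0,"x":208,"y":-160,"z":0,"grip":-1},{"rx":0,"ry":0,"rz":0,"x":232,"y":-179,"z":0,"grip":-1},{"rx":0,"ry":0,"rz":0,"x":246,"y":-191,"z":0,"grip":-1}]'
python3 - <<'E'
from h import *
s=arm.state();print(s['joint_pos'].round(3),s['tool_pos'],s['ee_rot'],s['contact_force'])
f=grab('wrist','w1.png')
Tt=np.eye(4);Tt[:3,:3]=R.from_euler('xyz',s['ee_rot']).as_matrix();Tt[:3,3]=s['tool_pos']
P=cloud(f,Tt@f['mount']);z=P[...,2]
m=(z>.185)&(z<.21)&(abs(P[...,0]-.51)<.06)&(abs(P[...,1]-.03)<.06)
print([ (r['conf'],r['centre'],P[int(r['centre'][0]),int(r['centre'][1])]) for r in arm.tip_of('wrist','hood_handle')])
if m.sum():print(m.sum(),np.nanmedian(P[m],0),P[m].min(0),P[m].max(0))
E
```

```text
time: 1.88
tool_pos: [0.3445, -0.2313, 0.2455]
ee_rot: [3.141, -0.0, 0.339]
contact_force: [1.2, -0.4, -0.2]
finger_gap: 0.0852
time: 2.72
tool_pos: [0.5139, 0.0315, 0.2452]
ee_rot: [-3.141, -0.001, 0.34]
contact_force: [-0.0, 0.3, 0.9]
finger_gap: 0.0851
[ 6.100e-02  2.200e-01 -3.700e-02  1.312e+00  1.000e-03  2.862e+00] [0.51393023 0.0315255  0.24517169] [-3.14124432e+00 -7.66826545e-04  3.40326489e-01] [-0.02555182  0.31117965  0.93595818]
[(0.72, [237.6, 276.6], array([0.5171318 , 0.03705106, 0.19966051]))]
603 [0.51473422 0.03339781 0.19849636] [0.50505281 0.02503649 0.18502463] [0.52028789 0.04054303 0.20049006]
```

View pics/w1.png

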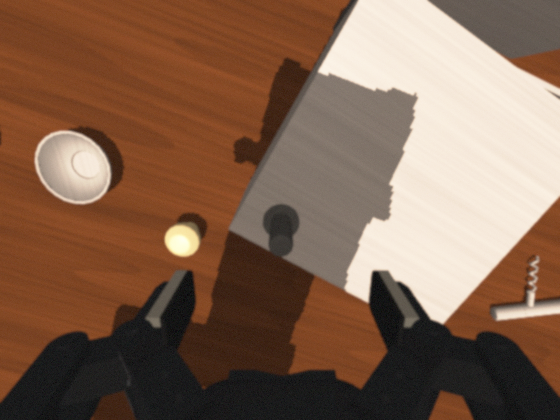

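```bash
python3 -m jog '[{"rx":0,"ry":0,"rz":-0.1,"x":0,"y":0,"z":5,"grip":-1},{"rx":0,"ry":0,"rz":-0.22,"x":0,"y":0,"z":15,"grip":-1},{"rx":0,"ry":0,"rz":-0.34,"x":0,"y":0,"z":27,"grip":-1},{"rx":0,"ry":0,"rz":-0.46,"x":0,"y":0,"z":38,"grip":-1},{"rx":0,"ry":0,"rz":-0.58,"x":0,"y":0,"z":50,"grip":-1},{"rx":0,"ry":0,"rz":-0.7,"x":0,"y":0,"z":58,"grip":-1},{"rx":0,"ry":0,"rz":-0.82,"x":0,"y":0,"z":64,"grip":-1},{"rx":0,"ry":0,"rz":-0.94,"x":0,"y":0,"z":68,"grip":-1},{"rx":0,"ry":0,"rz":-1.0,"x":0,"y":0,"z":70,"grip":-1},{"rx":0,"ry":0,"rz":-1.0,"x":0,"y":0,"z":70,"grip":-0.3}]' 30; python3 -m jog '[{"rx":0,"ry":0,"rz":0,"x":0,"y":0,"z":0,"grip":0.4},{"rx":0,"ry":0,"rz":0,"x":0,"y":0,"z":0,"grip":1},{"rx":0,"ry":0,"rz":0,"x":0,"y":0,"z":0,"grip":1},{"rx":0,"ry":0,"rz":0,"x":0,"y":0,"z":0,"grip":1},{"rx":0,"ry":0,"rz":0,"x":0,"y":0,"z":0,"grip":1},{"rx":0,"ry":0,"rz":0,"x":0,"y":0,"z":0,"grip":1}]' 30
python3 - <<'E'
from h import *
s=arm.state();print(s)
grab('wrist','w2.png')
E
```

```text
time: 3.65
tool_pos: [0.5118, 0.0282, 0.1749]
ee_rot: [-3.141, 0.0, 1.341]
contact_force: [0.1, -0.2, -0.5]
finger_gap: 0.0755
time: 4.15
tool_pos: [0.5125, 0.029, 0.1756]
ee_rot: [3.141, -0.0, 1.338]
contact_force: [-1.2, -1.7, 3.0]
finger_gap: 0.0153
{'time': 4.15, 'joint_pos': array([ 5.65014035e-02,  2.51797503e-01, -1.77794506e-01,  1.14103063e+00,
       -2.88491120e-05,  1.85971724e+00]), 'joint_vel': array([ 2.54307351e-04,  7.89709619e-05,  1.12679693e-03,  1.98276103e-04,
        5.82706181e-04, -2.44856550e-03]), 'joint_torque': array([ 2.44082110e-01, -5.17394328e+01,  3.25397730e+01, -5.00770714e-01,
        1.35607319e-01, -1.18149884e-02]), 'tool_pos': array([0.51247915, 0.02897818, 0.17556116]), 'ee_rot': array([ 3.14141794e+00, -2.18337929e-05,  1.33837682e+00]), 'contact_force': array([-1.22907962, -1.68338786,  3.02477215]), 'ft_torque': array([-0.08424411,  0.1924482 , -0.04507298]), 'finger_gap': 0.015312301193222076}
```

View pics/w2.png

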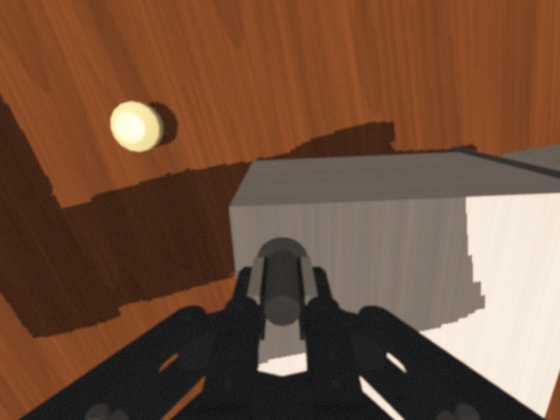

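```bash
cat > swing.py <<'E'
from h import *
H=np.array([.6847,.031]); s=arm.state(); p=s['tool_pos'][:2]; M=R.from_euler('xyz',s['ee_rot']).as_matrix()
d=p-H; a=np.degrees(np.arctan2(d[1],d[0]))%360; r=np.hypot(*d); print(a,r)
import sys
step=float(sys.argv[1]);n=int(sys.argv[2])
for k in range(1,n+1):
    b=np.radians(a-step*k); q=H+r*np.array([np.cos(b),np.sin(b)]); print(round(a-step*k,1),np.round(M.T@np.append(q-p,0)*1000,0)[:2])
E
python3 swing.py 4 24
```

```text
180.66916528659982 0.1722214874906855
176.7 [12. -2.]
172.7 [24. -4.]
168.7 [36. -5.]
164.7 [48. -5.]
160.7 [60. -4.]
156.7 [72. -2.]
152.7 [83.  0.]
148.7 [95.  3.]
144.7 [106.   7.]
140.7 [117.  12.]
136.7 [128.  18.]
132.7 [138.  24.]
128.7 [148.  31.]
124.7 [157.  39.]
120.7 [166.  48.]
116.7 [174.  56.]
112.7 [181.  66.]
108.7 [188.  76.]
104.7 [194.  86.]
100.7 [199.  97.]
96.7 [203. 108.]
92.7 [207. 120.]
88.7 [210. 131.]
84.7 [212. 143.]
```

```bash
python3 -m jog '[{"rx":0,"ry":0,"rz":0,"x":6,"y":-1,"z":0,"grip":1},{"rx":0,"ry":0,"rz":0,"x":18,"y":-3,"z":0,"grip":1},{"rx":0,"ry":0,"rz":0,"x":30,"y":-4.5,"z":0,"grip":1},{"rx":0,"ry":0,"rz":0,"x":42,"y":-5,"z":0,"grip":1},{"rx":0,"ry":0,"rz":0,"x":54,"y":-4.5,"z":0,"grip":1},{"rx":0,"ry":0,"rz":0,"x":66,"y":-3,"z":0,"grip":1},{"rx":0,"ry":0,"rz":0,"x":77,"y":-1,"z":0,"grip":1},{"rx":0,"ry":0,"rz":0,"x":89,"y":1.5,"z":0,"grip":1},{"rx":0,"ry":0,"rz":0,"x":95,"y":3,"z":0,"grip":1}]'; python3 swing.py 4 16
```

```text
time: 4.95
tool_pos: [0.5415, 0.1212, 0.1756]
ee_rot: [3.134, 0.002, 1.338]
contact_force: [18.1, -16.1, -5.4]
finger_gap: 0.0153
147.78213501382956 0.16925938597387052
143.8 [11.  4.]
139.8 [22.  9.]
135.8 [32. 15.]
131.8 [42. 21.]
127.8 [51. 28.]
123.8 [60. 36.]
119.8 [69. 44.]
115.8 [77. 53.]
111.8 [84. 63.]
107.8 [90. 73.]
103.8 [96. 83.]
99.8 [101.  94.]
95.8 [105. 105.]
91.8 [109. 116.]
87.8 [111. 128.]
83.8 [113. 139.]
```

```bash
cat > swing.py <<'E'
from h import *
import sys
hx,hy,px,py,a0,step,n=map(float,sys.argv[1:])
H=np.array([hx,hy]);p=np.array([px,py]);M=R.from_euler('xyz',[np.pi,0,1.338]).as_matrix()
d=p-H;print(np.degrees(np.arctan2(d[1],d[0])),np.hypot(*d))
for k in range(int(n)):
    b=np.radians(a0-step*k); q=H+.173*np.array([np.cos(b),np.sin(b)]); print(round(a0-step*k,1),np.round(M.T@np.append(q-p,0)*1000,0)[:2],q.round(3))
E
python3 swing.py .686 .023 .5373 .1207 146 4 17
```

```text
146.6939826098202 0.17792408493512063
146.0 [0. 5.] [0.543 0.12 ]
142.0 [11. 10.] [0.55 0.13]
138.0 [22. 15.] [0.557 0.139]
134.0 [33. 22.] [0.566 0.147]
130.0 [43. 28.] [0.575 0.156]
126.0 [52. 36.] [0.584 0.163]
122.0 [61. 44.] [0.594 0.17 ]
118.0 [69. 53.] [0.605 0.176]
114.0 [77. 62.] [0.616 0.181]
110.0 [84. 72.] [0.627 0.186]
106.0 [90. 82.] [0.638 0.189]
102.0 [96. 93.] [0.65  0.192]
98.0 [100. 104.] [0.662 0.194]
94.0 [104. 116.] [0.674 0.196]
90.0 [108. 127.] [0.686 0.196]
86.0 [110. 139.] [0.698 0.196]
82.0 [111. 151.] [0.71  0.194]
```

```bash
python3 -m jog '[{"rx":0,"ry":0,"rz":0,"x":0,"y":5,"z":0,"grip":1},{"rx":0,"ry":0,"rz":0,"x":11,"y":10,"z":0,"grip":1},{"rx":0,"ry":0,"rz":0,"x":22,"y":15,"z":0,"grip":1},{"rx":0,"ry":0,"rz":0,"x":33,"y":22,"z":0,"grip":1},{"rx":0,"ry":0,"rz":0,"x":43,"y":28,"z":0,"grip":1},{"rx":0,"ry":0,"rz":0,"x":48,"y":32,"z":0,"grip":1},{"rx":0,"ry":0,"rz":0,"x":52,"y":36,"z":0,"grip":1}]'
```

```text
time: 5.53
tool_pos: [0.5834, 0.1659, 0.1754]
ee_rot: [-3.139, -0.002, 1.341]
contact_force: [-8.3, 4.7, 7.7]
finger_gap: 0.0149
```

```bash
python3 swing.py .6855 .0255 .5843 .163 122 4 12
```

```text
126.35306829204693 0.1707269457349952
122.0 [11.  7.] [0.594 0.172]
118.0 [19. 16.] [0.604 0.178]
114.0 [27. 25.] [0.615 0.184]
110.0 [34. 35.] [0.626 0.188]
106.0 [40. 45.] [0.638 0.192]
102.0 [46. 56.] [0.65  0.195]
98.0 [51. 67.] [0.661 0.197]
94.0 [55. 79.] [0.673 0.198]
90.0 [58. 90.] [0.686 0.198]
86.0 [ 60. 102.] [0.698 0.198]
82.0 [ 62. 114.] [0.71  0.197]
78.0 [ 63. 126.] [0.721 0.195]
```

```bash
python3 -m jog '[{"rx":0,"ry":0,"rz":0,"x":11,"y":7,"z":0,"grip":1},{"rx":0,"ry":0,"rz":0,"x":19,"y":16,"z":0,"grip":1},{"rx":0,"ry":0,"rz":0,"x":27,"y":25,"z":0,"grip":1},{"rx":0,"ry":0,"rz":0,"x":34,"y":35,"z":0,"grip":1},{"rx":0,"ry":0,"rz":0,"x":40,"y":45,"z":0,"grip":1},{"rx":0,"ry":0,"rz":0,"x":46,"y":56,"z":0,"grip":1},{"rx":0,"ry":0,"rz":0,"x":51,"y":67,"z":0,"grip":1},{"rx":0,"ry":0,"rz":0,"x":55,"y":79,"z":0,"grip":1},{"rx":0,"ry":0,"rz":0,"x":58,"y":90,"z":0,"grip":1},{"rx":0,"ry":0,"rz":0,"x":60,"y":100,"z":0,"grip":1}]'
python3 -m jog '[{"rx":0,"ry":0,"rz":0,"x":0,"y":0,"z":0,"grip":0.5},{"rx":0,"ry":0,"rz":0,"x":0,"y":0,"z":0,"grip":-0.2},{"rx":0,"ry":0,"rz":0,"x":0,"y":0,"z":0,"grip":-0.2},{"rx":0,"ry":0,"rz":0,"x":0,"y":0,"z":0,"grip":-0.2},{"rx":0,"ry":0,"rz":0,"x":0,"y":0,"z":-20,"grip":-0.2},{"rx":0,"ry":0,"rz":0,"x":0,"y":0,"z":-45,"grip":-0.2},{"rx":0,"ry":0,"rz":0,"x":0,"y":0,"z":-70,"grip":-1},{"rx":0,"ry":0,"rz":0,"x":0,"y":0,"z":-90,"grip":-1}]'
python3 - <<'E'
from h import *
s=arm.state();print(s['joint_pos'].round(3))
for c in ['top','scene']:
    f=grab(c,c+'2.png');P=cloud(f);np.save(c+'2.npy',P)
    for l in ['hood_handle','cap_center']:
        for r in arm.tip_of(c,l)[:2]:
            i,j=np.round(r['centre']).astype(int)
            print(c,l,round(r['conf'],2),i,j,np.round(P[i,j],3))
E
```

```text
time: 6.37
tool_pos: [0.6954, 0.2015, 0.1754]
ee_rot: [-3.14, -0.002, 1.341]
contact_force: [-1.7, 3.5, 6.3]
finger_gap: 0.0151
time: 7.03
tool_pos: [0.6949, 0.1985, 0.2674]
ee_rot: [3.141, -0.001, 1.339]
contact_force: [-0.2, 0.0, 0.7]
finger_gap: 0.0739
[0.278 0.607 0.63  1.592 0.    2.081]
top hood_handle 0.9 139 178 [0.555 0.097 0.688]
top cap_center 0.82 192 287 [ 0.579 -0.057  0.142]
top cap_center 0.4 191 400 [ 0.602 -0.355  0.052]
scene hood_handle 0.64 159 354 [0.699 0.196 0.178]
scene cap_center 0.72 244 312 [ 0.591 -0.089  0.138]
```

View pics/top2.png

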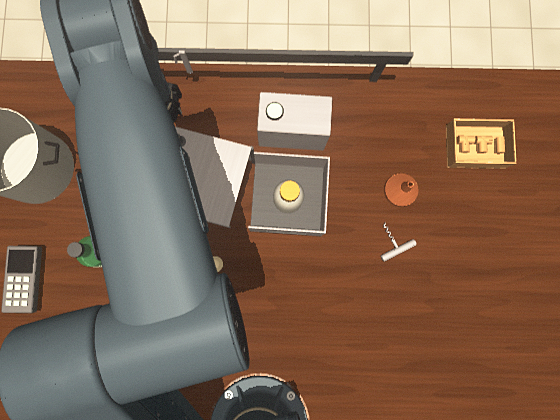

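View pics/scene2.png

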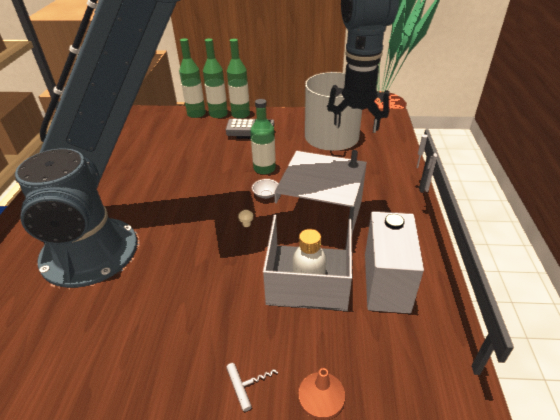

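Run:
```python
from h import *
for c in ['top2','scene2']:
    P=np.load(c+'.npy');z=P[...,2]
    m=(z>.134)&(z<.147)&(abs(P[...,0]-.585)<.05)&(abs(P[...,1]+.065)<.05)
    q=P[m]; print(c,m.sum(),np.median(q,0),cv2.minEnclosingCircle((q[:,:2]*1000).astype(np.float32)))
P=np.load('top2.npy');z=P[...,2]
v,u=np.mgrid[:420,:560]
w=(z>.108)&(z<.122)&(u>240)&(u<340)&(v>145)&(v<245)
q=(P[w][:,:2]*1000).astype(np.float32);r=cv2.minAreaRect(q);print(w.sum(),r,cv2.boxPoints(r).round())
```

```text
top2 311 [ 0.58285225 -0.06249683  0.14053541] ((583.9928588867188, -63.64460372924805), 24.521591186523438)
scene2 284 [ 0.58623222 -0.06941091  0.14053454] ((585.9977416992188, -66.36209106445312), 25.242164611816406)
473 ((583.9004516601562, -59.614540100097656), (198.88201904296875, 191.10992431640625), 87.2849349975586) [[ 484. -154.]
 [ 675. -163.]
 [ 684.   35.]
 [ 493.   44.]]
```

```bash
python3 -m jog '[{"rx":0,"ry":0,"rz":-0.05,"x":-15,"y":-2.5,"z":0,"grip":-1},{"rx":0,"ry":0,"rz":-0.15,"x":-45,"y":-7.5,"z":0,"grip":-1},{"rx":0,"ry":0,"rz":-0.25,"x":-78,"y":-13,"z":0,"grip":-1},{"rx":0,"ry":0,"rz":-0.35,"x":-111,"y":-18.5,"z":0,"grip":-1},{"rx":0,"ry":0,"rz":-0.45,"x":-144,"y":-24,"z":0,"grip":-1},{"rx":0,"ry":0,"rz":-0.55,"x":-177,"y":-29.5,"z":0,"grip":-1},{"rx":0,"ry":0,"rz":-0.65,"x":-210,"y":-35,"z":0,"grip":-1},{"rx":0,"ry":0,"rz":-0.75,"x":-243,"y":-40,"z":0,"grip":-1},{"rx":0,"ry":0,"rz":-0.83,"x":-270,"y":-44.5,"z":0,"grip":-1},{"rx":0,"ry":0,"rz":-0.86,"x":-282,"y":-46.6,"z":0,"grip":-1}]'
python3 -m jog '[{"rx":0,"ry":0,"rz":0,"x":0,"y":0,"z":20,"grip":-1},{"rx":0,"ry":0,"rz":0,"x":0,"y":0,"z":40,"grip":-1},{"rx":0,"ry":0,"rz":0,"x":0,"y":0,"z":40,"grip":-1}]'
python3 - <<'E'
from h import *
s=arm.state();print(s['joint_pos'].round(3),s['tool_pos'],s['ee_rot'])
f=grab('wrist','w3.png')
Tt=np.eye(4);Tt[:3,:3]=R.from_euler('xyz',s['ee_rot']).as_matrix();Tt[:3,3]=s['tool_pos']
P=cloud(f,Tt@f['mount']);z=P[...,2]
m=(z>.134)&(z<.147)&(abs(P[...,0]-.585)<.05)&(abs(P[...,1]+.065)<.05)
q=P[m]; print(m.sum(),np.median(q,0),cv2.minEnclosingCircle((q[:,:2]*1000).astype(np.float32)))
E
```

```text
time: 8.17
tool_pos: [0.583, -0.0679, 0.2644]
ee_rot: [-3.14, -0.001, 2.201]
contact_force: [0.2, 0.6, -0.7]
finger_gap: 0.0855
time: 8.42
tool_pos: [0.5827, -0.0654, 0.221]
ee_rot: [-3.137, -0.005, 2.198]
contact_force: [0.8, 0.5, -0.2]
finger_gap: 0.0854
[-0.112  0.357  0.095  1.315  0.     0.832] [ 0.58269018 -0.06544009  0.22098558] [-3.13661209 -0.00467273  2.1978715 ]
3128 [ 0.5828512  -0.06347517  0.13974475] ((583.99658203125, -64.8868179321289), 24.846540451049805)
```

View pics/w3.png

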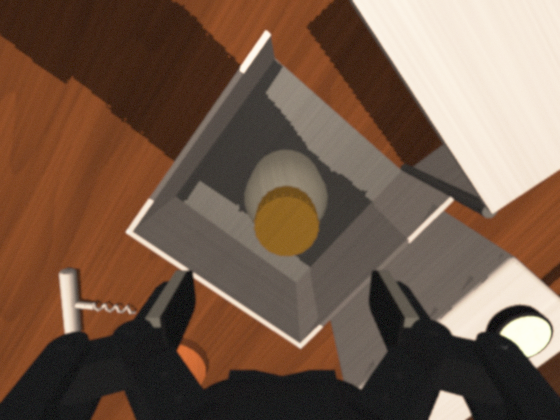

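```bash
python3 -m jog '[{"rx":0,"ry":0,"rz":0,"x":0,"y":1,"z":10,"grip":-1},{"rx":0,"ry":0,"rz":0,"x":0,"y":1,"z":28,"grip":-1},{"rx":0,"ry":0,"rz":0,"x":0,"y":1,"z":48,"grip":-1},{"rx":0,"ry":0,"rz":0,"x":0,"y":1,"z":68,"grip":-1},{"rx":0,"ry":0,"rz":0,"x":0,"y":1,"z":85,"grip":-1},{"rx":0,"ry":0,"rz":0,"x":0,"y":1,"z":97,"grip":-1},{"rx":0,"ry":0,"rz":0,"x":0,"y":1,"z":104,"grip":-1},{"rx":0,"ry":0,"rz":0,"x":0,"y":1,"z":104,"grip":-1}]'
python3 -m jog '[{"rx":0,"ry":0,"rz":0,"x":0,"y":0,"z":0,"grip":-0.5},{"rx":0,"ry":0,"rz":0,"x":0,"y":0,"z":0,"grip":0},{"rx":0,"ry":0,"rz":0,"x":0,"y":0,"z":0,"grip":0.4},{"rx":0,"ry":0,"rz":0,"x":0,"y":0,"z":0,"grip":1},{"rx":0,"ry":0,"rz":0,"x":0,"y":0,"z":0,"grip":1},{"rx":0,"ry":0,"rz":0,"x":0,"y":0,"z":0,"grip":1},{"rx":0,"ry":0,"rz":0,"x":0,"y":0,"z":0,"grip":1}]' 45
python3 - <<'E'
from h import *
s=arm.state();print(s['joint_pos'].round(3),s['tool_pos'],s['ee_rot'],s['ft_torque'],s['contact_force'])
grab('wrist','w4.png');grab('scene','scene3.png')
E
```

```text
time: 9.13
tool_pos: [0.5855, -0.0643, 0.1201]
ee_rot: [-3.14, -0.001, 2.199]
contact_force: [-0.5, -0.2, 0.4]
finger_gap: 0.0854
time: 9.72
tool_pos: [0.5863, -0.0648, 0.1226]
ee_rot: [3.141, 0.001, 2.199]
contact_force: [-2.4, -0.5, 5.0]
finger_gap: 0.0464
[-0.11   0.411 -0.083  1.076 -0.     0.833] [ 0.58633057 -0.06484931  0.12259166] [3.14061001e+00 1.26783886e-03 2.19865099e+00] [-0.1852531   0.46748599  0.03912705] [-2.35579508 -0.52646113  5.02495622]
```

View pics/w4.png

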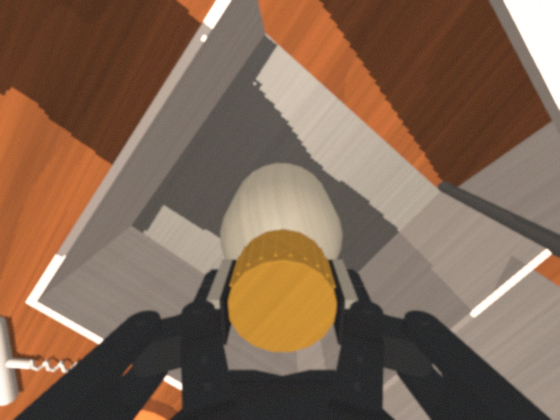

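View pics/scene3.png

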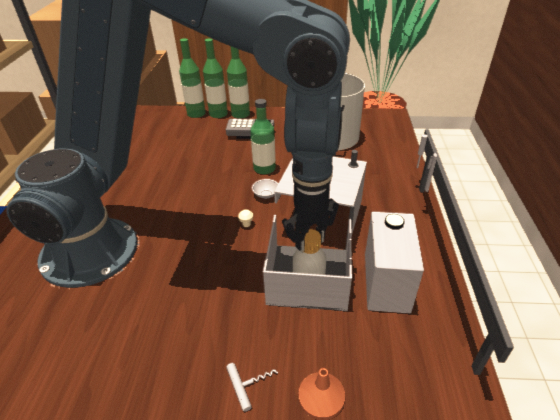

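```bash
python3 -m jog '[{"rx":0,"ry":0,"rz":-0.05,"x":0,"y":0,"z":0,"grip":1},{"rx":0,"ry":0,"rz":-0.1,"x":0,"y":0,"z":0,"grip":1},{"rx":0,"ry":0,"rz":-0.15,"x":0,"y":0,"z":0,"grip":1},{"rx":0,"ry":0,"rz":-0.2,"x":0,"y":0,"z":0,"grip":1}]'
python3 -c "
from h import *
s=arm.state();print(s['ee_rot'],s['ft_torque'],s['contact_force'],s['joint_torque'])"
python3 -m jog '[{"rx":0,"ry":0,"rz":-0.05,"x":0,"y":0,"z":0,"grip":1},{"rx":0,"ry":0,"rz":-0.1,"x":0,"y":0,"z":0,"grip":1},{"rx":0,"ry":0,"rz":-0.12,"x":0,"y":0,"z":0,"grip":1}]'
python3 -c "
from h import *
s=arm.state();print(s['ee_rot'],s['ft_torque'],s['contact_force'],s['joint_torque'])
grab('wrist','w5.png')"
```

```text
time: 10.15
tool_pos: [0.5861, -0.0648, 0.1226]
ee_rot: [3.141, 0.001, 2.401]
contact_force: [-2.8, -0.2, 7.5]
finger_gap: 0.0462
[3.14108032e+00 9.58215780e-04 2.40092927e+00] [-0.13516726  0.691459   -0.21779609] [-2.7503092  -0.24294276  7.46630547] [  0.6928746  -60.83919525  31.70117497  -1.49356328   0.32785761
   0.76847121]
time: 10.4
tool_pos: [0.586, -0.0649, 0.1226]
ee_rot: [3.141, 0.001, 2.521]
contact_force: [-3.1, -0.5, 7.0]
finger_gap: 0.0463
[3.14144004e+00 1.03973755e-03 2.52109566e+00] [-0.23541694  0.71149782 -0.24091447] [-3.08668832 -0.4664638   7.04292929] [  0.93206735 -60.88035107  31.69222713  -1.45631902   0.41015619
  -0.36431453]
```

View pics/w5.png

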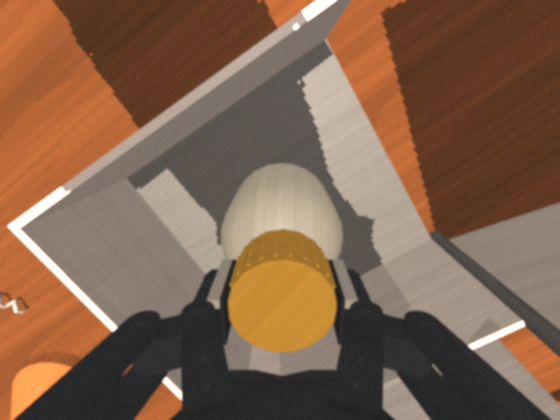

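```bash
python3 -m jog '[{"rx":0,"ry":0,"rz":0.06,"x":0,"y":0,"z":0,"grip":1},{"rx":0,"ry":0,"rz":0.14,"x":0,"y":0,"z":0,"grip":1},{"rx":0,"ry":0,"rz":0.22,"x":0,"y":0,"z":0,"grip":1},{"rx":0,"ry":0,"rz":0.28,"x":0,"y":0,"z":0,"grip":1}]'
python3 -c "
from h import *
s=arm.state();print(s['ft_torque'])"
python3 -m jog '[{"rx":0,"ry":0,"rz":0.05,"x":0,"y":0,"z":0,"grip":1},{"rx":0,"ry":0,"rz":0.1,"x":0,"y":0,"z":0,"grip":1},{"rx":0,"ry":0,"rz":0.15,"x":0,"y":0,"z":0,"grip":1}]'
python3 -c "
from h import *
s=arm.state();print(s['ee_rot'],s['ft_torque'],s['contact_force'])"
python3 -m jog '[{"rx":0,"ry":0,"rz":0.05,"x":0,"y":0,"z":0,"grip":1},{"rx":0,"ry":0,"rz":0.1,"x":0,"y":0,"z":0,"grip":1},{"rx":0,"ry":0,"rz":0.15,"x":0,"y":0,"z":0,"grip":1}]'
python3 -c "
from h import *
s=arm.state();print(s['ee_rot'],s['ft_torque'],s['contact_force'])
grab('wrist','w6.png')"
```

```text
time: 10.78
tool_pos: [0.5863, -0.0651, 0.1226]
ee_rot: [3.141, 0.002, 2.234]
contact_force: [-1.0, -2.1, 5.4]
finger_gap: 0.0461
[-0.44580059  0.33079968  0.04166407]
time: 11.03
tool_pos: [0.5863, -0.0655, 0.1226]
ee_rot: [3.141, 0.002, 2.086]
contact_force: [-1.9, -6.0, 6.7]
finger_gap: 0.0465
[3.14132438e+00 2.29952471e-03 2.08582189e+00] [-0.95518833  0.59356505  0.12061182] [-1.93337488 -5.97975726  6.70721475]
time: 11.28
tool_pos: [0.5861, -0.0654, 0.1226]
ee_rot: [3.141, 0.002, 1.937]
contact_force: [-4.3, -4.9, 6.5]
finger_gap: 0.0461
[3.14118000e+00 1.89399764e-03 1.93724351e+00] [-0.82782384  0.52872687  1.27836278] [-4.25851679 -4.88566963  6.49496941]
```

```bash
python3 -m jog '[{"rx":0,"ry":0,"rz":-0.05,"x":0,"y":0,"z":0,"grip":1},{"rx":0,"ry":0,"rz":-0.13,"x":0,"y":0,"z":0,"grip":1},{"rx":0,"ry":0,"rz":-0.22,"x":0,"y":0,"z":0,"grip":1},{"rx":0,"ry":0,"rz":-0.31,"x":0,"y":0,"z":0,"grip":1},{"rx":0,"ry":0,"rz":-0.4,"x":0,"y":0,"z":0,"grip":1},{"rx":0,"ry":0,"rz":-0.49,"x":0,"y":0,"z":0,"grip":1},{"rx":0,"ry":0,"rz":-0.58,"x":0,"y":0,"z":0,"grip":1},{"rx":0,"ry":0,"rz":-0.67,"x":0,"y":0,"z":0,"grip":1},{"rx":0,"ry":0,"rz":-0.75,"x":0,"y":0,"z":0,"grip":1},{"rx":0,"ry":0,"rz":-0.8,"x":0,"y":0,"z":0,"grip":1}]'
python3 -c "
from h import *
s=arm.state();print(s['ee_rot'],s['ft_torque'],s['contact_force'])"
python3 -m jog '[{"rx":0,"ry":0,"rz":-0.06,"x":0,"y":0,"z":0,"grip":1},{"rx":0,"ry":0,"rz":-0.15,"x":0,"y":0,"z":0,"grip":1},{"rx":0,"ry":0,"rz":-0.24,"x":0,"y":0,"z":0,"grip":1},{"rx":0,"ry":0,"rz":-0.33,"x":0,"y":0,"z":0,"grip":1},{"rx":0,"ry":0,"rz":-0.42,"x":0,"y":0,"z":0,"grip":1},{"rx":0,"ry":0,"rz":-0.51,"x":0,"y":0,"z":0,"grip":1},{"rx":0,"ry":0,"rz":-0.6,"x":0,"y":0,"z":0,"grip":1},{"rx":0,"ry":0,"rz":-0.69,"x":0,"y":0,"z":0,"grip":1},{"rx":0,"ry":0,"rz":-0.77,"x":0,"y":0,"z":0,"grip":1},{"rx":0,"ry":0,"rz":-0.81,"x":0,"y":0,"z":0,"grip":1}]'
python3 -c "
from h import *
s=arm.state();print(s['ee_rot'],s['ft_torque'],s['contact_force'],s['joint_pos'])"
```

```text
time: 12.17
tool_pos: [0.5859, -0.0647, 0.1225]
ee_rot: [3.141, 0.001, 2.743]
contact_force: [-3.0, 0.8, 6.6]
finger_gap: 0.0459
[3.14145717e+00 8.04275194e-04 2.74299541e+00] [-0.10220286  0.63305663 -0.0351418 ] [-3.03708088  0.83897818  6.56543479]
time: 13.0
tool_pos: [0.5861, -0.0646, 0.1226]
ee_rot: [-3.141, 0.001, -2.73]
contact_force: [-4.9, -0.5, 7.0]
finger_gap: 0.0463
[-3.14118184e+00  1.05209638e-03 -2.73011126e+00] [ 0.06621312  0.6101438  -0.25826017] [-4.91605629 -0.4709513   7.04910136] [-1.09948164e-01  4.10518965e-01 -8.32926751e-02  1.07586777e+00
  1.67854883e-04 -5.21429244e-01]
```

```bash
python3 -m jog '[{"rx":0,"ry":0,"rz":0,"x":0,"y":0,"z":0,"grip":1},{"rx":0,"ry":0,"rz":0,"x":0,"y":0,"z":-1.5,"grip":1},{"rx":0,"ry":0,"rz":0,"x":0,"y":0,"z":-3,"grip":1},{"rx":0,"ry":0,"rz":0,"x":0,"y":0,"z":-5,"grip":1}]'
```

```text
time: 13.33
tool_pos: [0.5859, -0.0648, 0.1262]
ee_rot: [3.142, -0.0, -2.735]
contact_force: [1.5, -0.6, -5.2]
finger_gap: 0.0463
```

```bash
python3 -m jog '[{"rx":0,"ry":0,"rz":0,"x":0,"y":0,"z":-1.5,"grip":1},{"rx":0,"ry":0,"rz":0,"x":0,"y":0,"z":-3,"grip":1},{"rx":0,"ry":0,"rz":0,"x":0,"y":0,"z":-5,"grip":1},{"rx":0,"ry":0,"rz":0,"x":0,"y":0,"z":-5,"grip":1}]'; python3 -c "
from h import *
grab('wrist','w7.png');grab('scene','s7.png')"
```

```text
time: 13.67
tool_pos: [0.586, -0.0647, 0.1317]
ee_rot: [-3.142, 0.0, -2.734]
contact_force: [-1.1, -0.9, -1.3]
finger_gap: 0.0462
```

View pics/w7.png

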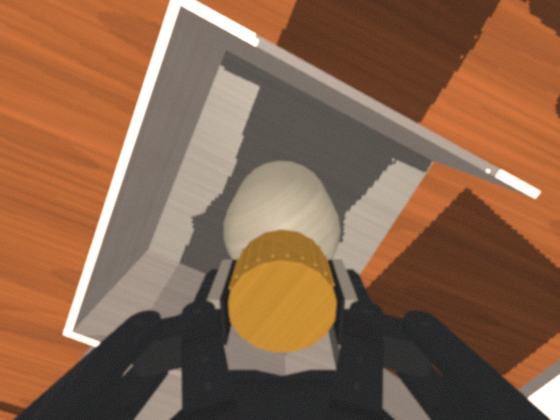

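```bash
python3 -m jog '[{"rx":0,"ry":0,"rz":0,"x":0,"y":0,"z":-5,"grip":1},{"rx":0,"ry":0,"rz":0,"x":0,"y":0,"z":-15,"grip":1},{"rx":0,"ry":0,"rz":0,"x":0,"y":0,"z":-28,"grip":1},{"rx":0,"ry":0,"rz":0,"x":0,"y":0,"z":-41,"grip":1},{"rx":0,"ry":0,"rz":0,"x":0,"y":0,"z":-54,"grip":1},{"rx":0,"ry":0,"rz":0,"x":0,"y":0,"z":-67,"grip":1},{"rx":0,"ry":0,"rz":0,"x":0,"y":0,"z":-80,"grip":1},{"rx":0,"ry":0,"rz":0,"x":0,"y":0,"z":-90,"grip":1},{"rx":0,"ry":0,"rz":0,"x":0,"y":0,"z":-95,"grip":1},{"rx":0,"ry":0,"rz":0,"x":0,"y":0,"z":-95,"grip":1}]'
python3 -m jog '[{"rx":0,"ry":0,"rz":0,"x":0,"y":0,"z":0,"grip":1},{"rx":0,"ry":0,"rz":0,"x":0,"y":0,"z":0,"grip":1},{"rx":0,"ry":0,"rz":0,"x":0,"y":0,"z":0,"grip":1},{"rx":0,"ry":0,"rz":0,"x":0,"y":0,"z":0,"grip":1}]'
python3 -c "
from h import *
f=grab('scene','s8.png');P=cloud(f);z=P[...,2]
s=arm.state();print(s['joint_vel'])
for r in arm.masks_of('scene','cap'):
    q=P[r['pixels']]; print(r['conf'],r['centre'],np.nanmedian(q,0),np.nanpercentile(q[:,2],[2,98]))
for l in ['stopper','funnel','corkscrew','wine','cup','hood_handle']:
    for r in arm.tip_of('scene',l)[:1]: print(l,r['conf'],r['centre'],P[int(r['centre'][0]),int(r['centre'][1])])
"
```

```text
time: 14.6
tool_pos: [0.5866, -0.0646, 0.228]
ee_rot: [-3.141, 0.002, -2.734]
contact_force: [-0.2, -0.6, -0.9]
finger_gap: 0.0464
time: 14.93
tool_pos: [0.5857, -0.0646, 0.2256]
ee_rot: [3.141, -0.001, -2.734]
contact_force: [-0.6, 0.1, -0.8]
finger_gap: 0.0461
[-1.21946835e-03 -2.84462524e-03  3.86653948e-03  5.25769489e-05
 -2.05107624e-04  1.96533651e-03]
0.47 [205.9, 305.7] [ 0.57414724 -0.08030082  0.2402662 ] [0.21214644 0.24561162]
stopper 0.75 [222.1, 248.7] [0.41523051 0.10588048 0.02424006]
corkscrew 0.77 [392.0, 238.0] [ 0.45399767 -0.37659931  0.01677882]
wine 0.6 [170.5, 263.1] [0.43183131 0.36742554 0.01743322]
cup 0.67 [193.2, 266.4] [0.45024733 0.2639734  0.00401671]
hood_handle 0.65 [160.6, 355.1] [0.70215332 0.19472619 0.17589828]
```

View pics/s8.png

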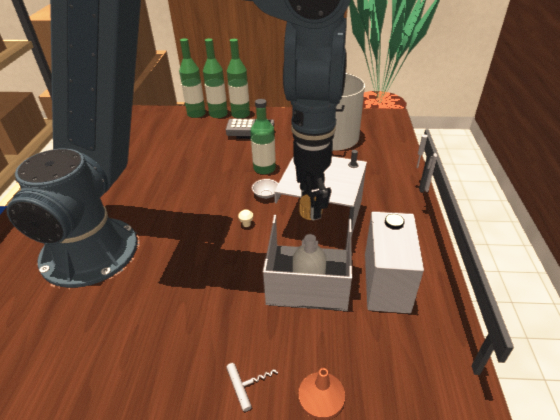

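```bash
python3 -c "
from plant import arm
print(arm.job_done())"
```

```text
the job is handed in; nothing more can be done
None
```

I opened the hood, worked out the thread direction, lifted the cap off and handed the job in at about 15 s with the cap still in the gripper. No verdict is reported, so what follows rests on my own checks.

- **Hood:** I swung it by its handle to roughly 1.75 rad. That is a geometric estimate from where the handle ended up, at about (0.70, 0.195) m. My first hinge estimate was about 5 mm off, which gave roughly 24 N of side force partway through the swing. I corrected the arc and the force dropped to under 10 N.
- **Thread:** Counter-clockwise the cap turned freely at about 0.24 N m. Clockwise it stopped hard at about 1.3 N m, within 15 degrees, so the thread is right-hand.
- **Turn and lift:** I turned the cap about 77 degrees loose by tool yaw. The cap's own angle can't be seen and the grip may have slipped a few degrees at the hard stop. It then came straight up with only its own weight on the wrist.
- **Final check:** The cap's centre is about 0.228 m above the counter, roughly 10 cm higher than it sat. The gripper is 46 mm open around it, the arm is still, the nozzle is bare and the hood is open.
- **Bystanders:** The stopper, corkscrew, wine bottle and bowl measured within about 1 cm of their starting positions. The detector did not find the funnel in the last picture, but it shows standing where it was.

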